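Left and right brackets into their outline trays

TASK

Sort the four L-shaped steel brackets into the two wooden trays: left-hand ones go in the tray with left-hand outlines, right-hand ones in the other, each in the bay of its size, flat with its rib up and its foot over the painted foot. Leave the T-shaped bracket and the tape core where they lie.

Things in the scene. Friction and masses are not known exactly. Their poses are not given: they have to be found in the camera images.
- left_large: larger left-hand L-shaped steel bracket, 260 g, flat, rib up. Origin: underside of the long leg, at its middle. Leg along x, 90 x 24 mm, centred on the origin; foot 24 mm wide at the leg's +x end, reaching 34 mm past the leg's edge to +y (from above, foot end away from you, it turns left). Plate 6 mm thick. Grip: upright rib over the origin, 10 mm thick, 50 mm long in x, from 6 to 44 mm height.
- left_small: smaller left-hand L-shaped steel bracket, 150 g, flat, rib up. Origin: underside of the long leg, at its middle. Leg along x, 66 x 20 mm, centred on the origin; foot 20 mm wide at the leg's +x end, reaching 26 mm past the leg's edge to +y (from above, foot end away from you, it turns left). Plate 6 mm thick. Grip: upright rib over the origin, 10 mm thick, 36 mm long in x, from 6 to 44 mm height.
- right_large: larger right-hand L-shaped steel bracket, 260 g, flat, rib up. Origin: underside of the long leg, at its middle. Leg along x, 90 x 24 mm, centred on the origin; foot 24 mm wide at the leg's +x end, reaching 34 mm past the leg's edge to -y (from above, foot end away from you, it turns right). Plate 6 mm thick. Grip: upright rib over the origin, 10 mm thick, 50 mm long in x, from 6 to 44 mm height.
- right_small: smaller right-hand L-shaped steel bracket, 150 g, flat, rib up. Origin: underside of the long leg, at its middle. Leg along x, 66 x 20 mm, centred on the origin; foot 20 mm wide at the leg's +x end, reaching 26 mm past the leg's edge to -y (from above, foot end away from you, it turns right). Plate 6 mm thick. Grip: upright rib over the origin, 10 mm thick, 36 mm long in x, from 6 to 44 mm height.
- tray_left: fixed wooden tray 222 (x) x 94 mm, walls 16 mm high, floor 5 mm; origin under its centre. Two bays with dark painted left-hand L outlines, axes as the tray's: leg along x, foot at +x end to +y. Large bay 114 x 82 mm inside, centred at x -48 mm; its outline's leg middle (bracket origin) at x -48, y -17. Small bay 90 x 68 mm, centred at x +60; leg middle at x +60, y -13.
- tray_right: fixed wooden tray 222 (x) x 94 mm, walls 16 mm high, floor 5 mm; origin under its centre. Two bays with dark painted right-hand L outlines, axes as the tray's: leg along x, foot at +x end to -y. Large bay 114 x 82 mm inside, centred at x -48 mm; its outline's leg middle (bracket origin) at x -48, y +17. Small bay 90 x 68 mm, centred at x +60; leg middle at x +60, y +13.
- tee: loose symmetrical T-shaped steel bracket, not part of the job. Stem along x 80 x 24 mm, crossbar 84 mm (y) x 24 mm at its +x end, 6 mm thick; upright rib 10 mm thick, 44 mm long on the stem up to 44 mm height. Origin: underside of the stem, at its middle.
- tape: loose empty tape core lying flat, a pale ring 90 mm outside, 76 mm inside and 25 mm high, not part of the job, to be left where it lies. Origin: centre of its underside.
Things that resemble listed ones, but are neither listed nor needed, are in the scene too. What is shaped like the right_large but purple is not meant. Leave any turquoise look-alike of the left_large alone.

How it is judged:
At the end, for the whole second after the job is handed in: Each L bracket lies at rest, flat (0.1 rad), rib up, on the floor of the bay with its hand and size, origin within 13 mm of its place on the outline along the tray's x and y, turned within 0.26 rad, foot over painted foot; T bracket and tape core within 25 mm of where they lay (x of left_large in the frame of tray_left between -0.061 and -0.035 m and y of left_large in the frame of tray_left between -0.03 and -0.004 m and z of each of left_large, left_small in the frame of tray_left below 0.009 m and angle between each of left_large, left_small, right_large, right_small's own z axis and vertical below 0.1 rad and angle between the x axis of each of left_large, left_small and the x axis of tray_left, either way round below 0.26 rad and linear speed of each of left_large, left_small, right_large, right_small below 0.02 m/s and angular speed of each of left_large, left_small, right_large, right_small below 0.2 rad/s and x of left_small in the frame of tray_left between 0.047 and 0.073 m and y of left_small in the frame of tray_left between -0.026 and 0 m and x of right_large in the frame of tray_right between -0.061 and -0.035 m and y of right_large in the frame of tray_right between 0.004 and 0.03 m and z of each of right_large, right_small in the frame of tray_right below 0.009 m and angle between the x axis of each of right_large, right_small and the x axis of tray_right, either way round below 0.26 rad and x of right_small in the frame of tray_right between 0.047 and 0.073 m and y of right_small in the frame of tray_right between 0 and 0.026 m and distance of each of tee, tape from where it was at the start of the episode below 0.025 m); the robot touches nothing.
It fails at once if the T-shaped bracket is pushed more than 25 mm from where it lay (distance of tee from where it was at the start of the episode above 0.025 m).
It fails at once if the tape core is pushed more than 25 mm from where it lay (distance of tape from where it was at the start of the episode above 0.025 m).
It also fails if it takes over 112 s, if anything falls off the work surface, if the arm or the gripper's body presses on something with over 40 N, if the wrist force passes 120 N, or if a joint passes its speed limit or range.

ROBOT

A 6-joint arm with a two-finger parallel gripper is mounted at the origin on the work surface. World frame = base frame: x ahead of the robot, y to its left, z up, the work surface at z = 0. Lengths are in m, angles in rad, forces in N, time in s.
With the tool pointing down it reaches from about 0.275 to 0.85 m from the base axis. Payload 19 kg.
Tool frame: the origin (TCP) lies at the very end of the fingers, on their centre line; the grasp point (between the pads) lies 19 mm behind it (bot.hold_point_z is the distance from the TCP to the grasp point, in m); z points along the fingers, y is the direction in which the jaws open and shut (so a half turn about z gives the same grasp; the last joint's range is limited). The gripper opens to 85 mm and grips with 20 to 120 N. Pads are 22 mm wide; open, the fingers measure 114 mm over their backs; the gripper's body (76 mm by 85 mm) begins 54 mm behind the grasp point. The pads swing forward as they close: fully open they stand 13 mm farther back than shut.
Start: joints at [1.165, 0.15, 1.437, -0, 1.554, -0.134], TCP at [0.154, 0.554, 0.231] pointing down, gripper open.
Joint ranges: [-2.8, 2.8], [-0.68, 2.1], [0.12, 2.68], [-1.39, 4.53], [0.16, 2.79], [-2.81, 2.81]. Speed limits (rad/s): [1.89, 1.89, 2.22, 3.01, 3.01, 3.01].

INTERFACE

Orientations are given as a 3x3 rotation matrix whose columns are the frame's x, y, z axes.
In Python, from rig import status, optics, sign_off, bot gives the robot as it stands.
- The arm moves only by the tool play_rows, never from a script. Its argument "motion" is a list of rows, each a list of 7 numbers: the shift along the tool's x, y, z in cm, then the turn, a rotation vector about the tool's x, y, z in units of 5 degrees (1.0 is 5 degrees), then the gripper command: -1 is shut, 1 is fully open, values between are in proportion. In form: [[dx, dy, dz, rx, ry, rz, gripper], ...]. A call has 1 to 20 rows; each row shifts and turns the commanded pose from where the row before left it, along the tool's axes as they then stand; what a row does not reach is not made up. A row lasts 1/12 s, in which the tool goes at most 41.7 mm and 7.16 degrees, less where a joint would pass 70% of its speed; a pose out of reach is approached as far as the arm can. A call with a gripper value outside its range is refused whole. The fingers move at their own pace and stop on an object; "grip_force" is the grip in N (left out, the last holds). Time passes only in rows, so rows that do not move let the fingers close. It gives the time, the measured TCP pose, the force and the opening at its end, in the units of the state.
- status.get_state(): the state, without advancing time (a new reading comes with each control period).
- optics.capture(name): name is "scene" or "top" or "wrist"; returns a dict with "frame" (480x640x3 uint8, red, green, blue), "fx", "fy", "cx", "cy" (pixels), "k1" (the pictures are not rectified: a ray, as slopes to the right and down, at radius r is drawn at 1 + k1 r^2 times it, then the intrinsics apply), "origin" and "rotation" of the camera in the world; the wrist camera has in their place "T_tool_cam" (4x4, takes a point from camera to tool coordinates, whose origin is the TCP and whose axes are the flange's). Camera axes: x right, y down, z forward; pixel columns grow to the right and rows downward; lengths in m; the calibration is good to about 2 mm. A picture is of the moment at which its call begins: read the wrist's pose just before it. There is no depth.
- sign_off(): hands the job in, once; it reports no verdict.
The state is a dict: "clock": time; "joint_pos": joint angles; "dq": joint speeds; "joint_torque": joint torques, N m; "tool_pos": TCP position; "tcp_rot": TCP orientation; "ft_force": force on the tool from outside, world axes, zero at the start; "moment": the same for the moment, N m; "opening": finger opening in m.
Only numpy, scipy, OpenCV 4.12 (cv2) and the standard library are available. Lean on these libraries where they do the work, as an engineer would, in place of code of your own. Each camera call takes 0.05 s, during which the arm holds its last target.

## Working session

There is one attempt and no reset: what is moved stays moved. The work goes in short steps, Python scripts to look and compute and a tool call to move; the robot and the scene stay as the last step left them, time stands still between calls to the robot, and variables do not carry over. Pictures are saved under pics/ and viewed, and the job is handed in when it is done.

Besides the shell and the picture viewer there is one more tool, called after "Call:" as name([rows], argument=value, ...), one row to a line, values as JSON. play_rows: Moves the arm, as the interface text tells. Its arguments: {"type":"object","properties":{"motion":{"type":"array"},"grip_force":{"type":"number"}},"required":["motion"]}

```bash
mkdir -p pics; ls; python3 - <<'E'
from rig import status, optics, bot
import cv2
s=status.get_state(); print(s)
print(bot.hold_point_z)
for n in ['scene','top','wrist']:
    c=optics.capture(n); cv2.imwrite(f'pics/{n}0.png',c['frame'][:,:,::-1])
    print(n,{k:v for k,v in c.items() if k!='frame'})
E
```

```text
pics
{'clock': 0.0, 'joint_pos': array([ 1.16497921e+00,  1.50996430e-01,  1.43800623e+00,  2.54839805e-05,
        1.55379357e+00, -1.33995688e-01]), 'dq': array([-0.00020585,  0.00016887, -0.00079059,  0.0001236 ,  0.00040444,
       -0.00033642]), 'joint_torque': array([-2.68144395e-03, -7.13042593e+01, -5.70880616e+01, -2.45164556e-04,
        8.59388238e-03,  2.74904630e-05]), 'tool_pos': array([0.15429509, 0.55366842, 0.23068186]), 'tcp_rot': array([[-9.63283298e-01,  2.68486571e-01, -4.98543202e-04],
       [ 2.68486969e-01,  9.63282693e-01, -1.09575621e-03],
       [ 1.86042210e-04, -1.18937601e-03, -9.99999275e-01]]), 'ft_force': array([ 0.09925892, -0.36676577,  0.16281423]), 'moment': array([-0.0196559 ,  0.01184573,  0.01977406]), 'opening': 0.08538969829901344}
0.0187
scene {'fx': 542.6293485553258, 'fy': 542.6293485553258, 'cx': 320.6629996876514, 'cy': 232.86169962592479, 'k1': -0.05764263545599216, 'origin': array([ 0.81276613, -0.4884484 ,  1.0228791 ]), 'rotation': array([[ 0.78919765,  0.5258317 , -0.31728237],
       [ 0.61397432, -0.66356276,  0.4274576 ],
      
[... 182 characters left out ...]
in': array([0.34160449, 0.00254871, 1.01717464]), 'rotation': array([[-0.0079334 , -0.99354984,  0.11311839],
       [-0.99990445,  0.00916258,  0.01035052],
       [-0.01132021, -0.11302547, -0.9935276 ]])}
wrist {'fx': 403.74712937396197, 'fy': 403.74712937396197, 'cx': 321.795764859858, 'cy': 240.95667040188636, 'k1': -0.05716278792977809, 'T_tool_cam': array([[-5.99205143e-04, -9.51753172e-01, -3.06864043e-01,
         7.70766870e-02],
       [ 9.99999789e-01, -4.93099501e-04, -4.23301476e-04,
        -7.19891799e-04],
       [ 2.51564016e-04, -3.06864232e-01,  9.51753266e-01,
        -1.41619199e-01],
       [ 0.00000000e+00,  0.00000000e+00,  0.00000000e+00,
         1.00000000e+00]])}
```

View pics/top0.png

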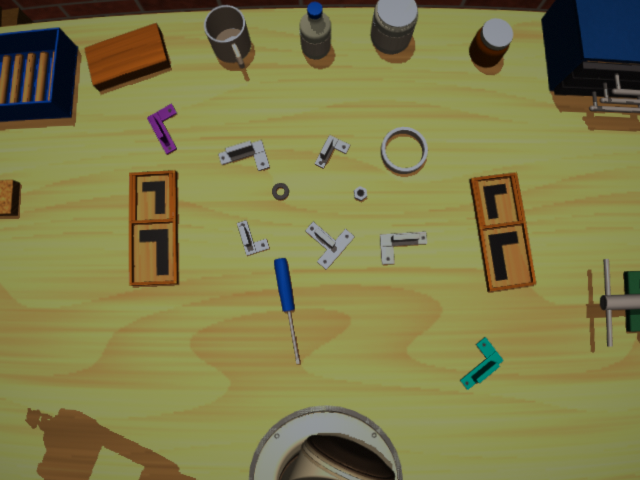

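View pics/scene0.png

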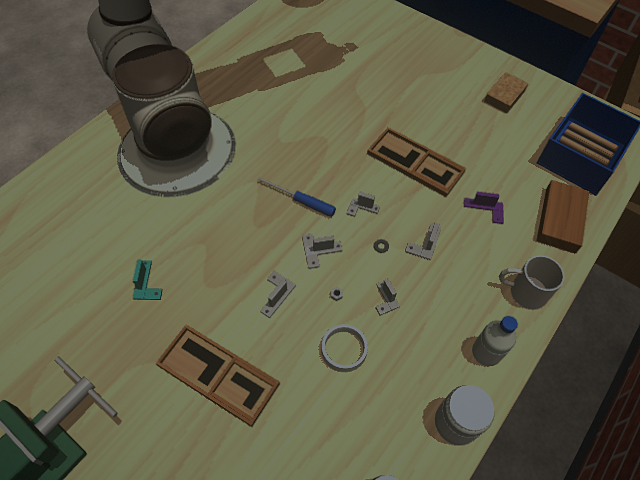

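View pics/wrist0.png

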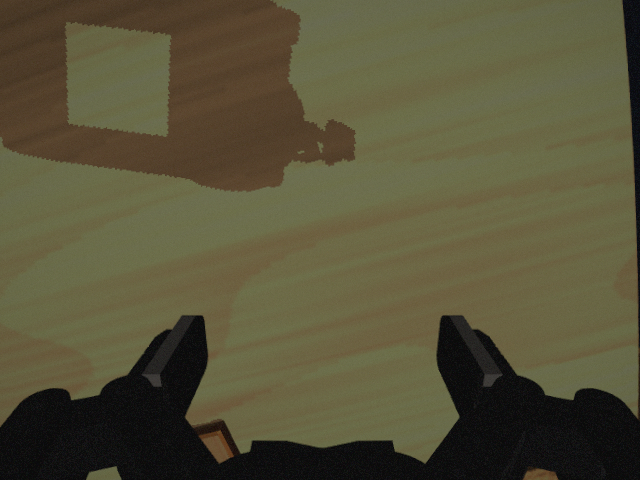

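```bash
cat > h.py <<'E'
import numpy as np, cv2
from rig import status, optics, bot
def ray(c,px):
    u=np.atleast_2d(np.array(px,float))
    K=np.array([[c['fx'],0,c['cx']],[0,c['fy'],c['cy']],[0,0,1]])
    n=cv2.undistortPoints(u[:,None,:],K,np.array([c['k1'],0,0,0,0.]))[:,0]
    # exact-ish inverse of 1+k1 r^2
    return np.c_[n,np.ones(len(n))]
def pose(c,s=None):
    if 'origin' in c: return c['origin'],c['rotation']
    T=c['T_tool_cam']; R=s['tcp_rot']; return s['tool_pos']+R@T[:3,3],R@T[:3,:3]
def plane(c,px,z,s=None):
    o,R=pose(c,s); d=ray(c,px)@R.T
    return o+d*((z-o[2])/d[:,2])[:,None]
def proj(c,P,s=None):
    o,R=pose(c,s); K=np.array([[c['fx'],0,c['cx']],[0,c['fy'],c['cy']],[0,0,1]])
    q=(np.atleast_2d(P)-o)@R
    return cv2.projectPoints(q[:,None,:],np.zeros(3),np.zeros(3),K,np.array([c['k1'],0,0,0,0.]))[0][:,0]
E
python3 - <<'E'
from h import *
c=optics.capture('top'); f=c['frame']
print(status.get_state()['clock'])
crop=f[90:280,200:440]; cv2.imwrite('pics/t1.png',cv2.resize(crop[:,:,::-1],None,fx=3.3,fy=3.1,interpolation=cv2.INTER_CUBIC))
hsv=cv2.cvtColor(f,cv2.COLOR_RGB2HSV)
for p in [(222,160),(262,162),(240,152),(324,160),(300,200),(153,190),(134,200),(165,180),(245,235)]: print(p,hsv[p[1],p[0]])
m=(hsv[...,1]<60).astype(np.uint8)*255
n,l,st,ce=cv2.connectedComponentsWithStats(m)
for i in range(1,n):
    if st[i,4]>60: print(st[i],ce[i].round(1))
cv2.imwrite('pics/m1.png',m)
E
```

```text
0.2
(222, 160) [109  19 148]
(262, 162) [135  10 104]
(240, 152) [15 34 30]
(324, 160) [15 37 69]
(300, 200) [ 32 111 154]
(153, 190) [ 17 103  52]
(134, 200) [ 13 222 133]
(165, 180) [ 16 170 147]
(245, 235) [112  18 154]
[ 373    0   45   39 1433] [395.   16.9]
[204   5  42  39 411] [224.6  24.8]
[300  11  30  34 709] [314.8  28.7]
[482  18  31  31 769] [496.7  33.1]
[373  40  33  13  88] [387.   48.8]
[231  43   9  14  63] [235.5  49.7]
[ 552   60   88   52 2734] [604.5  83.7]
[381 127  47  46 601] [404.  149.4]
[315 135  35  33 464] [330.5 149.5]
[218 140  51  31 828] [245.7 153.3]
[143 182  21  31 312] [156.9 194. ]
[273 183  16  16 131] [280.1 190.6]
[485 185  20  33 308] [492.5 197.9]
[354 186  13  14 144] [360.  192.8]
[237 220  32  35 497] [250.4 239.5]
[305 222  49  47 936] [329.  243.1]
[141 230  26  44 561] [158.2 246.8]
[380 231  47  33 799] [398.3 243. ]
[490 233  27  47 568] [500.2 251.5]
[601 259  39  87 882] [616.1 301.7]
[282 309  17  55 145] [292.6 335.8]
[ 249  405  154   75 4565] [317.6 437.2]
[322 463  39  17 163] [340.1 472.3]
[318 469  18   9  62] [325.  473.5]
```

View pics/t1.png

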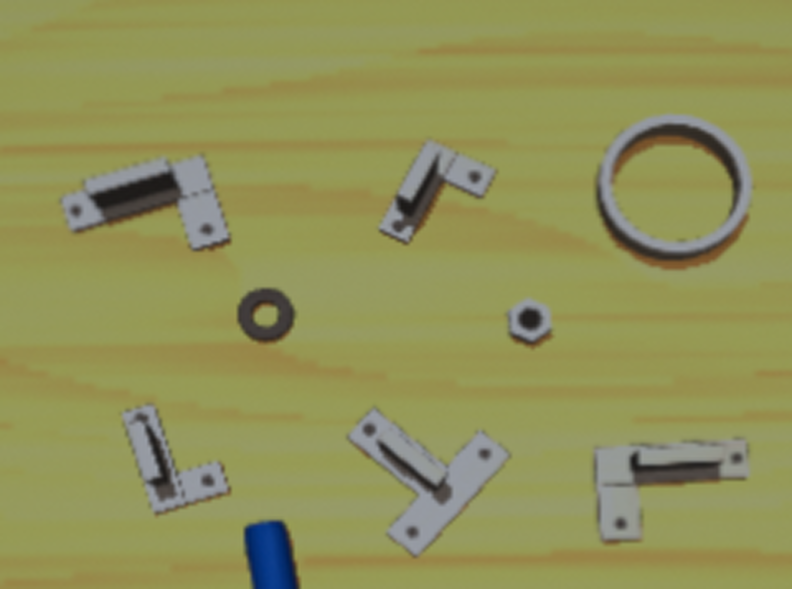

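View pics/m1.png

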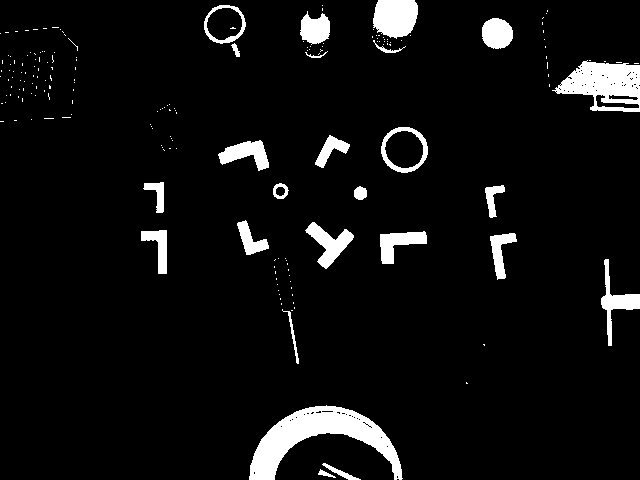

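```bash
python3 - <<'E'
from h import *
c=optics.capture('top'); f=c['frame'][:,:,::-1]
a=cv2.resize(f[165:295,120:190],None,fx=4.5,fy=4.5,interpolation=cv2.INTER_CUBIC)
b=cv2.resize(f[165:295,465:545],None,fx=4.5,fy=4.5,interpolation=cv2.INTER_CUBIC)
cv2.imwrite('pics/t2.png',np.hstack([a,b])); print(a.shape)
E
```

```text
(585, 315, 3)
```

View pics/t2.png

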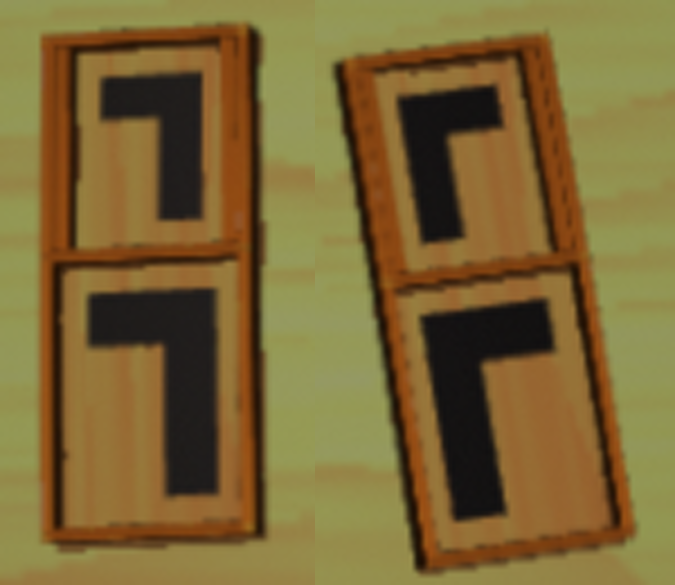

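```bash
cat > fit.py <<'E'
from h import *
def model(L,w,r,h):  # head outer, foot far (head side), foot far inner, tailA (outer side... opposite foot), tailB (foot side)
    # h=+1 left
    return np.array([[L/2,-h*w/2],[L/2,h*(w/2+r)],[L/2-w,h*(w/2+r)],[-L/2,-h*w/2],[-L/2,h*w/2]])
dims={'l':(.09,.024,.034),'s':(.066,.020,.026)}
def rigid(A,B):
    a=A.mean(0);b=B.mean(0);U,S,V=np.linalg.svd((A-a).T@(B-b));R=(U@V).T
    if np.linalg.det(R)<0: V[-1]*=-1;R=(U@V).T
    t=b-R@a; return R,t,np.abs(A@R.T+t-B).max()
def fit(c,px,z,size,h,s=None):
    P=plane(c,px,z,s)[:,:2]; R,t,e=rigid(model(*dims[size],h),P)
    return t,np.arctan2(R[1,0],R[0,0]),e
E
cat > m.py <<'E'
from fit import *
import json
c=optics.capture('top')
def cv(pts,off,s): return (np.array(pts,float)+.5)/np.array(s)-.5+np.array(off)
S1=(3.3,3.1);O1=(200,90)
B={'RL':([(204,155),(230,240),(194,250),(62,199),(72,232)],'l',-1),
'RS':([(430,138),(496,170),(482,198),(379,230),(408,243)],'s',-1),
'LS':([(157,514),(230,491),(219,462),(122,411),(152,404)],'s',1),
'LL':([(596,447),(603,542),(641,540),(746,438),(747,479)],'l',1)}
T={'LS':([(202,73),(101,80),(101,119),(203,218),(160,219)],'s',1,0),
'LL':([(216,289),(88,295),(88,346),(219,494),(166,494)],'l',1,0),
'RS':([(398,97),(498,86),(502,127),(421,243),(463,240)],'s',-1,315),
'RL':([(420,317),(548,300),(555,350),(453,520),(505,514)],'l',-1,315)}
for p in B['RL'],B['RS']: pass
# tail order for right hand: outer side first (opposite foot)
fix={}
img=c['frame'][:,:,::-1].copy(); img=cv2.resize(img,None,fx=2,fy=2)
def draw(px,col): cv2.polylines(img,[((px+.5)*2-.5).round().astype(int)],True,col,1)
for k,(p,sz,h) in B.items():
    t,a,e=fit(c,cv(p,O1,S1),.006,sz,h); fix[k]=(t,a); print('B',k,t.round(4),round(a,3),'err',round(e,4))
    R=np.array([[np.cos(a),-np.sin(a)],[np.sin(a),np.cos(a)]])
    rl=.025 if sz=='l' else .018
    q=np.array([[rl,.005],[rl,-.005],[-rl,-.005],[-rl,.005]])@R.T+t
    draw(proj(c,np.c_[q,np.full(4,.044)]),(0,0,255))
    L,w,r=dims[sz]; M=model(L,w,r,h)
    M=np.array([M[0],M[1],M[2],[L/2-w,h*w/2],M[4],M[3]])@R.T+t
    draw(proj(c,np.c_[M,np.full(6,.006)]),(0,255,0))
ta={}
for k,(p,sz,h,dx) in T.items():
    off=(120,165) if dx==0 else (465,165)
    pp=[(x-dx,y) for x,y in p]
    t,a,e=fit(c,cv(pp,off,(4.5,4.5)),.005,sz,h); ta[k]=(t,a); print('T',k,t.round(4),round(a,3),'err',round(e,4))
for A in 'LR':
    d=ta[A+'S'][0]-ta[A+'L'][0]; y=(-.013+.017)*(1 if A=='L' else -1)
    print(A,'line ang',np.arctan2(d[1],d[0])-np.arctan2(y,.108),'dist',np.linalg.norm(d),'exp',np.hypot(.108,y))
cv2.imwrite('pics/ov.png',img[180:560,400:900])
E
python3 m.py
```

```text
B RL [0.6322 0.1589] -1.271 err 0.0014
B RS [ 0.6318 -0.0079] -0.476 err 0.001
B LS [0.4632 0.1473] -2.833 err 0.0015
B LL [ 0.4577 -0.1531] 1.623 err 0.0019
T LS [0.5452 0.3199] 0.042 err 0.0014
T LL [0.4376 0.3123] 0.035 err 0.0012
T RS [ 0.5294 -0.327 ] 0.108 err 0.0011
T RL [ 0.4217 -0.3362] 0.121 err 0.0011
L line ang 0.03404117901828106 dist 0.10789426482745514 exp 0.10807404868885037
R line ang 0.12275620949141298 dist 0.10806505275521491 exp 0.10807404868885037
```

View pics/ov.png

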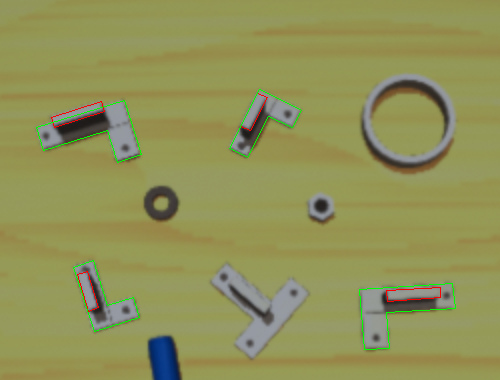

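```bash
cat > go.py <<'E'
from h import *
import sys
x,y,z,yaw=map(float,sys.argv[1:5])  # yaw = tool phi
s=status.get_state(); R=s['tcp_rot']; p=s['tool_pos']
phi=np.arctan2(R[1,0],R[0,0]); d=yaw-phi
if len(sys.argv)<6: d=(d+np.pi)%(2*np.pi)-np.pi
tilt=R.T@np.array([0,0,-1.])
c_,s_=np.cos(yaw),np.sin(yaw); T=np.array([[c_,s_,0],[s_,-c_,0],[0,0,-1]])
D=T.T@(np.array([x,y,z])-p)*100
print('t',round(s['clock'],2),'pos',p.round(4),'phi',round(phi,3),'open',round(s['opening'],4),'F',s['ft_force'].round(1),'q',s['joint_pos'].round(2))
print('rz units',round(-np.degrees(d)/5,2),'then cm in target tool axes',D.round(2),'tilt',tilt.round(4)[:2])
E
python3 go.py .4632 .1473 .12 .3086
```

```text
t 0.3 pos [0.1543 0.5538 0.2311] phi 2.87 open 0.0856 F [-0.8 -0.5  0.2] q [ 1.17  0.15  1.44  0.    1.55 -0.13]
rz units 29.35 then cm in target tool axes [17.08 48.11 11.11] tilt [-0.0001  0.0005]
```

Call:
play_rows([
  [0, 0, 0, 0, 0, 1.3, 0],
  [0, 0, 0, 0, 0, 1.3, 0],
  [0, 0, 0, 0, 0, 1.3, 0],
  [0, 0, 0, 0, 0, 1.3, 0],
  [0, 0, 0, 0, 0, 1.3, 0],
  [0, 0, 0, 0, 0, 1.3, 0],
  [0, 0, 0, 0, 0, 1.3, 0],
  [0, 0, 0, 0, 0, 1.3, 0],
  [0, 0, 0, 0, 0, 1.3, 0],
  [0, 0, 0, 0, 0, 1.3, 0],
  [0, 0, 0, 0, 0, 1.3, 0],
  [0, 0, 0, 0, 0, 1.3, 0],
  [0, 0, 0, 0, 0, 1.3, 0],
  [0, 0, 0, 0, 0, 1.3, 0],
  [0, 0, 0, 0, 0, 1.3, 0],
  [0, 0, 0, 0, 0, 1.3, 0],
  [0, 0, 0, 0, 0, 1.3, 0],
  [0, 0, 0, 0, 0, 1.3, 0],
  [0, 0, 0, 0, 0, 1.3, 0],
  [0, 0, 0, 0, 0, 1.3, 0],
])

```text
clock: 1.97
tool_pos: [0.1544, 0.5538, 0.2312]
tcp_rot: [[0.828, 0.561, -0.0], [0.561, -0.828, -0.0], [-0.0, 0.0, -1.0]]
ft_force: [0.2, 0.9, -0.2]
opening: 0.0426
```

Call:
play_rows([
  [0, 0, 0, 0, 0, 1.15, 0],
  [0, 0, 0, 0, 0, 1.1, 0],
  [0, 0, 0, 0, 0, 1.1, 0],
  [1.14, 3.2, 0.7, 0, 0, 0, 0],
  [1.14, 3.2, 0.7, 0, 0, 0, 0],
  [1.14, 3.2, 0.7, 0, 0, 0, 0],
  [1.14, 3.2, 0.7, 0, 0, 0, 0],
  [1.14, 3.2, 0.7, 0, 0, 0, 0],
  [1.14, 3.2, 0.7, 0, 0, 0, 0],
  [1.14, 3.2, 0.7, 0, 0, 0, 0],
  [1.14, 3.2, 0.7, 0, 0, 0, 0],
  [1.14, 3.2, 0.7, 0, 0, 0, 0],
  [1.14, 3.2, 0.7, 0, 0, 0, 0],
  [1.14, 3.2, 0.7, 0, 0, 0, 0],
  [1.14, 3.2, 0.7, 0, 0, 0, 0],
  [1.14, 3.2, 0.7, 0, 0, 0, 0],
  [1.14, 3.2, 0.7, 0, 0, 0, 0],
  [1.12, 3.3, 0.7, 0, 0, 0, 0],
  [0, 0, 0, 0, 0, 0, 0],
  [0, 0, 0, 0, 0, 0, 0],
])

```text
clock: 3.63
tool_pos: [0.4637, 0.146, 0.1257]
tcp_rot: [[0.954, 0.301, -0.001], [0.301, -0.954, -0.0], [-0.001, -0.0, -1.0]]
ft_force: [0.2, -0.2, -0.4]
opening: 0.0428
```

```bash
python3 go.py .4632 .1473 .018 .3086; python3 - <<'E'
from h import *
s=status.get_state(); c=optics.capture('wrist'); cv2.imwrite('pics/w1.png',c['frame'][:,:,::-1])
E
```

```text
t 3.63 pos [0.4637 0.146  0.1257] phi 0.306 open 0.0428 F [ 0.2 -0.2 -0.4] q [ 0.15  0.03  1.79 -0.    1.33  1.41]
rz units -0.03 then cm in target tool axes [-0.   -0.13 10.77] tilt [0.0012 0.0001]
```

View pics/w1.png

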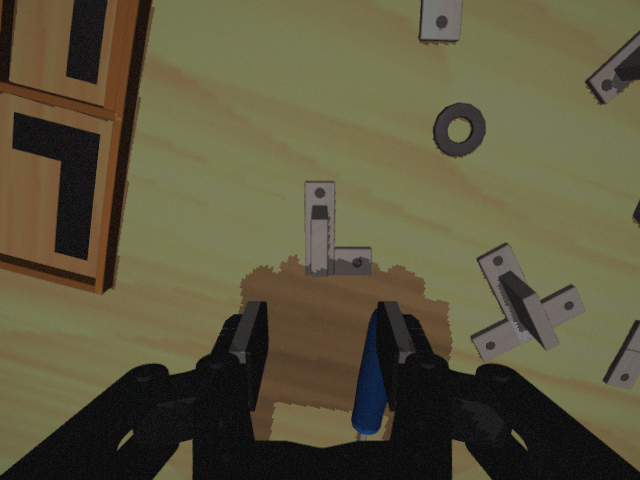

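Call:
play_rows([
  [0, -0.1, 2.0, 0, 0, 0, 0],
  [0, 0, 2.0, 0, 0, 0, 0],
  [0, 0, 2.0, 0, 0, 0, 0],
  [0, 0, 2.0, 0, 0, 0, 0],
  [0, 0, 1.5, 0, 0, 0, 0],
  [0, 0, 0.9, 0, 0, 0, 0],
  [0, 0, 0.3, 0, 0, 0, 0],
  [0, 0, 0, 0, 0, 0, 0],
  [0, 0, 0, 0, 0, 0, -1],
  [0, 0, 0, 0, 0, 0, -1],
  [0, 0, 0, 0, 0, 0, -1],
  [0, 0, 0, 0, 0, 0, -1],
  [0, 0, 0, 0, 0, 0, -1],
  [0, 0, 0, 0, 0, 0, -1],
], grip_force=60)

```text
clock: 4.85
tool_pos: [0.4633, 0.1485, 0.0202]
tcp_rot: [[0.953, 0.304, 0.001], [0.304, -0.953, 0.0], [0.001, 0.0, -1.0]]
ft_force: [-1.4, 0.8, 6.7]
opening: 0.0085
```

```bash
python3 go.py .5452 .3199 .12 3.1776
```

```text
t 4.85 pos [0.4633 0.1485 0.0202] phi 0.308 open 0.0085 F [-1.4  0.8  6.7] q [0.15 0.14 1.9  0.   1.1  1.41]
rz units -32.88 then cm in target tool axes [-8.8  16.83 -9.98] tilt [-0.0014 -0.0001]
```

Call:
play_rows([
  [0, 0, -1.0, 0, 0, 0, -1],
  [0, 0, -2.5, 0, 0, 0, -1],
  [0, 0, -2.5, 0, 0, 0, -1],
  [0, 0, -2.5, 0, 0, 0, -1],
  [0, 0, -1.5, 0, 0, -0.88, -1],
  [0, 0, 0, 0, 0, -1.3, -1],
  [0, 0, 0, 0, 0, -1.3, -1],
  [0, 0, 0, 0, 0, -1.3, -1],
  [0, 0, 0, 0, 0, -1.3, -1],
  [0, 0, 0, 0, 0, -1.3, -1],
  [0, 0, 0, 0, 0, -1.3, -1],
  [0, 0, 0, 0, 0, -1.3, -1],
  [0, 0, 0, 0, 0, -1.3, -1],
  [0, 0, 0, 0, 0, -1.3, -1],
  [0, 0, 0, 0, 0, -1.3, -1],
  [0, 0, 0, 0, 0, -1.3, -1],
  [0, 0, 0, 0, 0, -1.3, -1],
  [0, 0, 0, 0, 0, -1.3, -1],
  [0, 0, 0, 0, 0, -1.3, -1],
  [0, 0, 0, 0, 0, -1.3, -1],
])

```text
clock: 6.52
tool_pos: [0.4629, 0.1483, 0.1202]
tcp_rot: [[-0.498, 0.867, 0.001], [0.867, 0.498, -0.0], [-0.0, 0.0, -1.0]]
ft_force: [1.5, -0.3, -0.8]
opening: 0.0088
```

Call:
play_rows([
  [0, 0, 0, 0, 0, -1.3, -1],
  [0, 0, 0, 0, 0, -1.3, -1],
  [0, 0, 0, 0, 0, -1.3, -1],
  [0, 0, 0, 0, 0, -1.3, -1],
  [0, 0, 0, 0, 0, -1.3, -1],
  [0, 0, 0, 0, 0, -1.3, -1],
  [0, 0, 0, 0, 0, -1.3, -1],
  [0, 0, 0, 0, 0, -1.3, -1],
  [0, 0, 0, 0, 0, -1.3, -1],
  [0, 0, 0, 0, 0, -0.8, -1],
  [-1.1, 2.1, 0, 0, 0, 0, -1],
  [-1.1, 2.1, 0, 0, 0, 0, -1],
  [-1.1, 2.1, 0, 0, 0, 0, -1],
  [-1.1, 2.1, 0, 0, 0, 0, -1],
  [-1.1, 2.1, 0, 0, 0, 0, -1],
  [-1.1, 2.1, 0, 0, 0, 0, -1],
  [-1.1, 2.1, 0, 0, 0, 0, -1],
  [-1.1, 2.1, 0, 0, 0, 0, -1],
  [0, 0, 0, 0, 0, 0, -1],
  [0, 0, 0, 0, 0, 0, -1],
])

```text
clock: 8.18
tool_pos: [0.5447, 0.3201, 0.1196]
tcp_rot: [[-0.999, -0.037, -0.0], [-0.037, 0.999, -0.0], [0.0, -0.0, -1.0]]
ft_force: [-0.4, -0.2, -1.4]
opening: 0.0086
```

```bash
python3 go.py .5452 .3199 .024 3.1776; python3 - <<'E'
from h import *
c=optics.capture('wrist'); cv2.imwrite('pics/w2.png',c['frame'][:,:,::-1])
E
```

```text
t 8.18 pos [0.5447 0.3201 0.1196] phi -3.104 open 0.0086 F [-0.4 -0.2 -1.4] q [ 0.41  0.33  1.45 -0.    1.37 -1.2 ]
rz units 0.02 then cm in target tool axes [-0.05 -0.02  9.56] tilt [-0.0003  0.0003]
```

View pics/w2.png

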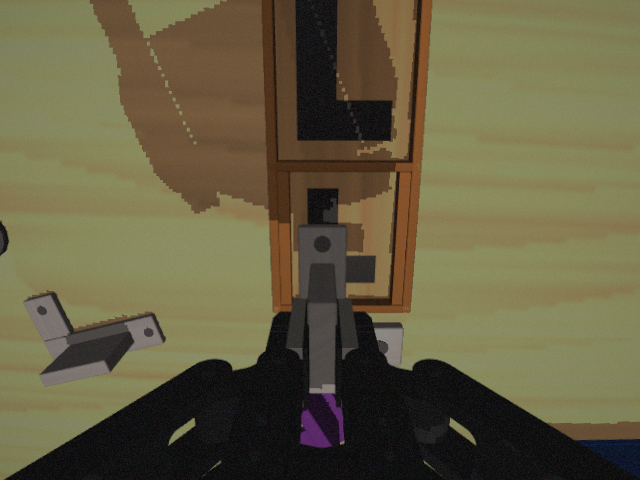

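Call:
play_rows([
  [0, 0, 2.0, 0, 0, 0, -1],
  [0, 0, 2.0, 0, 0, 0, -1],
  [0, 0, 2.0, 0, 0, 0, -1],
  [0, 0, 1.6, 0, 0, 0, -1],
  [0, 0, 1.0, 0, 0, 0, -1],
  [0, 0, 0.5, 0, 0, 0, -1],
  [0, 0, 0.3, 0, 0, 0, -1],
  [0, 0, 0, 0, 0, 0, -1],
  [0, 0, 0, 0, 0, 0, -1],
  [0, 0, 0, 0, 0, 0, -0.3],
  [0, 0, 0, 0, 0, 0, -0.3],
  [0, 0, 0, 0, 0, 0, -0.3],
  [0, 0, 0, 0, 0, 0, -0.3],
  [0, 0, -1.0, 0, 0, 0, -0.3],
  [0, 0, -2.5, 0, 0, 0, -0.3],
  [0, 0, -2.5, 0, 0, 0, -0.3],
  [0, 0, -2.5, 0, 0, 0, -0.3],
  [0, 0, -1.0, 0, 0, 0, 0],
  [0, 0, 0, 0, 0, 0, 0],
])

```text
clock: 9.82
tool_pos: [0.5458, 0.3199, 0.1237]
tcp_rot: [[-0.999, -0.036, 0.004], [-0.036, 0.999, 0.002], [-0.004, 0.002, -1.0]]
ft_force: [-0.3, 0.1, 0.2]
opening: 0.0426
```

```bash
python3 go.py .4577 -.1531 .12 1.623; python3 - <<'E'
from h import *
c=optics.capture('wrist'); cv2.imwrite('pics/w3.png',c['frame'][:,:,::-1])
E
```

```text
t 9.82 pos [0.5458 0.3199 0.1237] phi -3.105 open 0.0426 F [-0.3  0.1  0.2] q [ 0.41  0.32  1.45 -0.    1.37 -1.2 ]
rz units 17.82 then cm in target tool axes [-46.78 -11.26   0.37] tilt [ 0.0043 -0.0016]
```

View pics/w3.png

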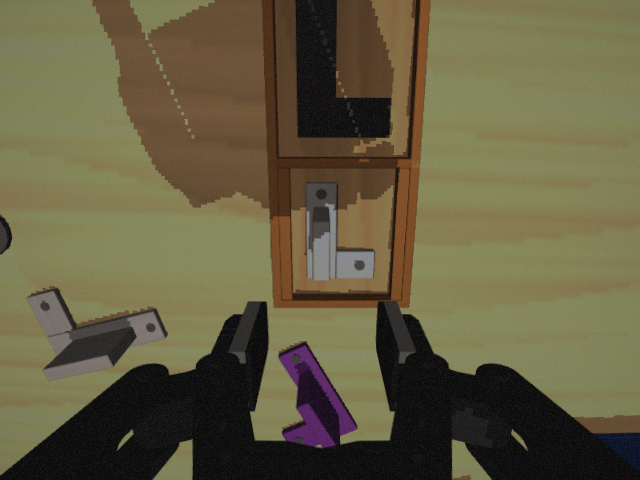

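Call:
play_rows([
  [0, 0, 0, 0, 0, 1.3, 0],
  [0, 0, 0, 0, 0, 1.3, 0],
  [0, 0, 0, 0, 0, 1.3, 0],
  [0, 0, 0, 0, 0, 1.3, 0],
  [0, 0, 0, 0, 0, 1.3, 0],
  [0, 0, 0, 0, 0, 1.3, 0],
  [0, 0, 0, 0, 0, 1.3, 0],
  [0, 0, 0, 0, 0, 1.3, 0],
  [0, 0, 0, 0, 0, 1.3, 0],
  [0, 0, 0, 0, 0, 1.3, 0],
  [0, 0, 0, 0, 0, 1.3, 0],
  [0, 0, 0, 0, 0, 1.3, 0],
  [0, 0, 0, 0, 0, 1.3, 0],
  [0, 0, 0, 0, 0, 0.92, 0],
  [-2.8, -0.66, 0, 0, 0, 0, 0],
  [-2.8, -0.66, 0, 0, 0, 0, 0],
  [-2.8, -0.66, 0, 0, 0, 0, 0],
  [-2.8, -0.66, 0, 0, 0, 0, 0],
  [-2.8, -0.66, 0, 0, 0, 0, 0],
  [-2.8, -0.66, 0, 0, 0, 0, 0],
])

```text
clock: 11.53
tool_pos: [0.5128, 0.1483, 0.1189]
tcp_rot: [[-0.052, 0.999, -0.002], [0.999, 0.052, -0.0], [-0.0, -0.002, -1.0]]
ft_force: [0.4, 0.8, -0.1]
opening: 0.0428
```

Call:
play_rows([
  [-2.8, -0.66, 0, 0, 0, 0, 0],
  [-2.8, -0.66, 0, 0, 0, 0, 0],
  [-2.8, -0.66, 0, 0, 0, 0, 0],
  [-2.8, -0.66, 0, 0, 0, 0, 0],
  [-2.8, -0.66, 0, 0, 0, 0, 0],
  [-2.8, -0.66, 0, 0, 0, 0, 0],
  [-2.8, -0.66, 0, 0, 0, 0, 0],
  [-2.8, -0.66, 0, 0, 0, 0, 0],
  [-2.8, -0.66, 0, 0, 0, 0, 0],
  [-2.8, -0.66, 0, 0, 0, 0, 0],
  [-2.0, -0.7, 0, 0, 0, 0, 0],
  [0, 0, 0, 0, 0, 0, 0],
  [0, 0, 0, 0, 0, 0, 0],
])

```text
clock: 12.62
tool_pos: [0.4558, -0.1543, 0.1192]
tcp_rot: [[-0.05, 0.999, -0.002], [0.999, 0.05, 0.001], [0.001, -0.002, -1.0]]
ft_force: [0.6, -0.8, -0.7]
opening: 0.0431
```

```bash
python3 go.py .4577 -.1531 .02 1.623; python3 - <<'E'
from h import *
c=optics.capture('wrist'); cv2.imwrite('pics/w4.png',c['frame'][:,:,::-1])
E
```

```text
t 12.62 pos [ 0.4558 -0.1543  0.1192] phi 1.621 open 0.0431 F [ 0.6 -0.8 -0.7] q [-0.49  0.02  1.81  0.    1.31 -0.54]
rz units -0.03 then cm in target tool axes [0.11 0.19 9.92] tilt [-0.001   0.0017]
```

View pics/w4.png

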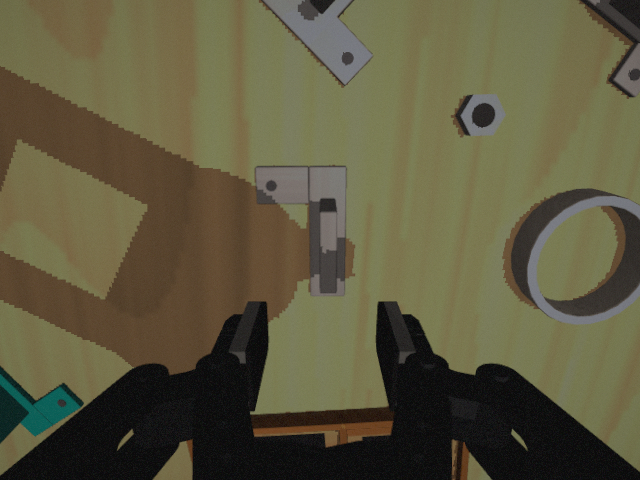

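Call:
play_rows([
  [0.1, 0.2, 2.0, 0, 0, 0, 0],
  [0, 0, 2.0, 0, 0, 0, 0],
  [0, 0, 2.0, 0, 0, 0, 0],
  [0, 0, 2.0, 0, 0, 0, 0],
  [0, 0, 1.2, 0, 0, 0, 0],
  [0, 0, 0.5, 0, 0, 0, 0],
  [0, 0, 0.2, 0, 0, 0, 0],
  [0, 0, 0, 0, 0, 0, 0],
  [0, 0, 0, 0, 0, 0, -1],
  [0, 0, 0, 0, 0, 0, -1],
  [0, 0, 0, 0, 0, 0, -1],
  [0, 0, 0, 0, 0, 0, -1],
  [0, 0, 0, 0, 0, 0, -1],
  [0, 0, 0, 0, 0, 0, -1],
])

```text
clock: 13.83
tool_pos: [0.459, -0.1528, 0.0222]
tcp_rot: [[-0.052, 0.999, 0.001], [0.999, 0.052, -0.001], [-0.001, 0.001, -1.0]]
ft_force: [-0.4, 2.3, 5.9]
opening: 0.0087
```

```bash
python3 go.py .4376 .3123 .12 .036
```

```text
t 13.83 pos [ 0.459  -0.1528  0.0222] phi 1.623 open 0.0087 F [-0.4  2.3  5.9] q [-0.48  0.13  1.91  0.    1.1  -0.53]
rz units 18.18 then cm in target tool axes [ -0.46 -46.56  -9.78] tilt [ 0.0006 -0.0012]
```

Call:
play_rows([
  [0, 0, -1.0, 0, 0, 0, -1],
  [0, 0, -2.5, 0, 0, 0, -1],
  [0, 0, -2.5, 0, 0, 0, -1],
  [0, 0, -2.5, 0, 0, 0, -1],
  [0, 0, -1.3, 0, 0, 1.28, -1],
  [0, 0, 0, 0, 0, 1.3, -1],
  [0, 0, 0, 0, 0, 1.3, -1],
  [0, 0, 0, 0, 0, 1.3, -1],
  [0, 0, 0, 0, 0, 1.3, -1],
  [0, 0, 0, 0, 0, 1.3, -1],
  [0, 0, 0, 0, 0, 1.3, -1],
  [0, 0, 0, 0, 0, 1.3, -1],
  [0, 0, 0, 0, 0, 1.3, -1],
  [0, 0, 0, 0, 0, 1.3, -1],
  [0, 0, 0, 0, 0, 1.3, -1],
  [0, 0, 0, 0, 0, 1.3, -1],
  [0, 0, 0, 0, 0, 1.3, -1],
  [0, 0, 0, 0, 0, 1.3, -1],
  [0, -1.5, 0, 0, 0, 0, -1],
  [-0.4, -2.5, 0, 0, 0, 0, -1],
])

```text
clock: 15.5
tool_pos: [0.4533, -0.1138, 0.12]
tcp_rot: [[0.999, 0.033, 0.0], [0.033, -0.999, -0.001], [0.0, 0.001, -1.0]]
ft_force: [0.2, 0.6, -2.9]
opening: 0.0088
```

Call:
play_rows([
  [0, -2.8, 0, 0, 0, 0, -1],
  [0, -2.8, 0, 0, 0, 0, -1],
  [0, -2.8, 0, 0, 0, 0, -1],
  [0, -2.8, 0, 0, 0, 0, -1],
  [0, -2.8, 0, 0, 0, 0, -1],
  [0, -2.8, 0, 0, 0, 0, -1],
  [0, -2.8, 0, 0, 0, 0, -1],
  [0, -2.8, 0, 0, 0, 0, -1],
  [0, -2.8, 0, 0, 0, 0, -1],
  [0, -2.8, 0, 0, 0, 0, -1],
  [0, -2.8, 0, 0, 0, 0, -1],
  [0, -2.8, 0, 0, 0, 0, -1],
  [0, -2.8, 0, 0, 0, 0, -1],
  [0, -2.8, 0, 0, 0, 0, -1],
  [0, -2.4, 0, 0, 0, 0, -1],
  [0, -1.0, 0, 0, 0, 0, -1],
  [0, 0, 0, 0, 0, 0, -1],
  [0, 0, 0, 0, 0, 0, -1],
  [0, 0, 0, 0, 0, 0, -1],
])

```text
clock: 17.08
tool_pos: [0.4376, 0.312, 0.1195]
tcp_rot: [[0.999, 0.036, -0.0], [0.036, -0.999, -0.0], [-0.0, 0.0, -1.0]]
ft_force: [0.5, -1.2, -3.3]
opening: 0.0082
```

```bash
python3 go.py .4376 .3123 .0272 .036; python3 - <<'E'
from h import *
c=optics.capture('wrist'); cv2.imwrite('pics/w5.png',c['frame'][:,:,::-1])
E
```

```text
t 17.08 pos [0.4376 0.312  0.1195] phi 0.036 open 0.0082 F [ 0.5 -1.2 -3.3] q [ 0.48  0.14  1.68 -0.    1.32  2.01]
rz units -0.0 then cm in target tool axes [-0.   -0.03  9.23] tilt [ 0.0001 -0.0004]
```

View pics/w5.png

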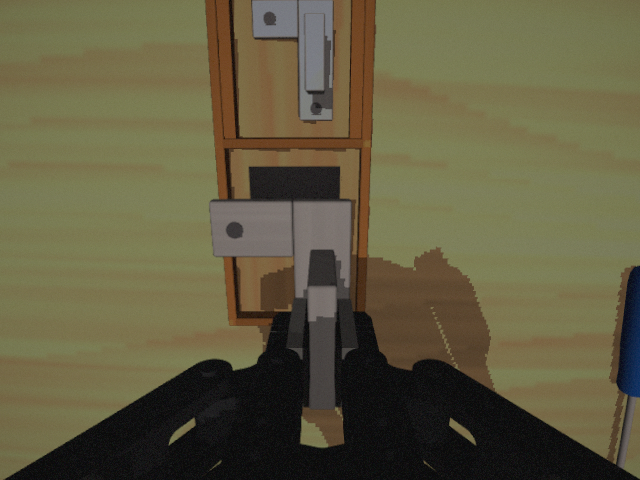

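Call:
play_rows([
  [0, 0, 2.0, 0, 0, 0, -1],
  [0, 0, 2.0, 0, 0, 0, -1],
  [0, 0, 2.0, 0, 0, 0, -1],
  [0, 0, 1.5, 0, 0, 0, -1],
  [0, 0, 0.9, 0, 0, 0, -1],
  [0, 0, 0.5, 0, 0, 0, -1],
  [0, 0, 0.3, 0, 0, 0, -1],
  [0, 0, 0, 0, 0, 0, -1],
  [0, 0, 0, 0, 0, 0, -1],
  [0, 0, 0, 0, 0, 0, -0.3],
  [0, 0, 0, 0, 0, 0, -0.3],
  [0, 0, 0, 0, 0, 0, -0.3],
  [0, 0, 0, 0, 0, 0, -0.3],
  [0, 0, -1.0, 0, 0, 0, -0.3],
  [0, 0, -2.5, 0, 0, 0, -0.3],
  [0, 0, -2.5, 0, 0, 0, -0.3],
  [0, 0, -2.5, 0, 0, 0, -0.3],
  [0, 0, -0.8, 0, 0, 0, 0],
  [0, 0, 0, 0, 0, 0, 0],
])

```text
clock: 18.72
tool_pos: [0.4386, 0.3135, 0.1232]
tcp_rot: [[0.999, 0.036, 0.004], [0.036, -0.999, 0.002], [0.004, -0.002, -1.0]]
ft_force: [-0.4, 1.0, -0.1]
opening: 0.043
```

```bash
python3 go.py .6322 .1589 .12 1.8706; python3 - <<'E'
from h import *
c=optics.capture('wrist'); cv2.imwrite('pics/w6.png',c['frame'][:,:,::-1])
E
```

```text
t 18.72 pos [0.4386 0.3135 0.1232] phi 0.036 open 0.043 F [-0.4  1.  -0.1] q [ 0.48  0.13  1.68 -0.    1.32  2.01]
rz units -21.02 then cm in target tool axes [-20.48  13.93   0.32] tilt [-0.0039  0.0018]
```

View pics/w6.png

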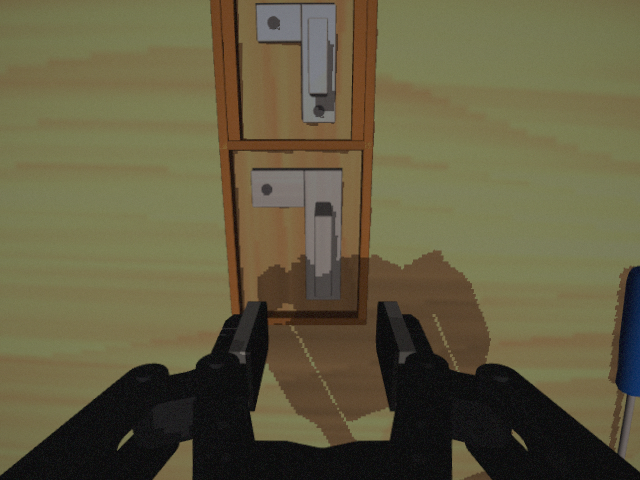

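Call:
play_rows([
  [0, 0, 0, 0, 0, -1.3, 0],
  [0, 0, 0, 0, 0, -1.3, 0],
  [0, 0, 0, 0, 0, -1.3, 0],
  [0, 0, 0, 0, 0, -1.3, 0],
  [0, 0, 0, 0, 0, -1.3, 0],
  [0, 0, 0, 0, 0, -1.3, 0],
  [0, 0, 0, 0, 0, -1.3, 0],
  [0, 0, 0, 0, 0, -1.3, 0],
  [0, 0, 0, 0, 0, -1.3, 0],
  [0, 0, 0, 0, 0, -1.3, 0],
  [0, 0, 0, 0, 0, -1.3, 0],
  [0, 0, 0, 0, 0, -1.3, 0],
  [0, 0, 0, 0, 0, -1.3, 0],
  [0, 0, 0, 0, 0, -1.3, 0],
  [0, 0, 0, 0, 0, -1.3, 0],
  [0, 0, 0, 0, 0, -1.3, 0],
  [0, 0, 0, 0, 0, -0.2, 0],
])

```text
clock: 20.18
tool_pos: [0.4371, 0.3126, 0.1189]
tcp_rot: [[-0.299, 0.954, -0.002], [0.954, 0.299, -0.001], [-0.0, -0.002, -1.0]]
ft_force: [0.1, 0.2, 0.2]
opening: 0.0424
```

Call:
play_rows([
  [-2.0, 1.4, 0, 0, 0, 0, 0],
  [-2.0, 1.4, 0, 0, 0, 0, 0],
  [-2.0, 1.4, 0, 0, 0, 0, 0],
  [-2.0, 1.4, 0, 0, 0, 0, 0],
  [-2.0, 1.4, 0, 0, 0, 0, 0],
  [-2.0, 1.4, 0, 0, 0, 0, 0],
  [-2.0, 1.4, 0, 0, 0, 0, 0],
  [-2.0, 1.4, 0, 0, 0, 0, 0],
  [-2.0, 1.4, 0, 0, 0, 0, 0],
  [-2.0, 1.3, 0, 0, 0, 0, 0],
  [-0.5, 0, 0, 0, 0, 0, 0],
  [0, 0, 0, 0, 0, 0, 0],
  [0, 0, 0, 0, 0, 0, 0],
])

```text
clock: 21.27
tool_pos: [0.6301, 0.1578, 0.1194]
tcp_rot: [[-0.291, 0.957, -0.002], [0.957, 0.291, -0.0], [0.0, -0.002, -1.0]]
ft_force: [-0.1, 0.6, -0.1]
opening: 0.0426
```

```bash
python3 go.py .6322 .1589 .02 1.8706; python3 - <<'E'
from h import *
c=optics.capture('wrist'); cv2.imwrite('pics/w7.png',c['frame'][:,:,::-1])
E
```

```text
t 21.27 pos [0.6301 0.1578 0.1194] phi 1.867 open 0.0426 F [-0.1  0.6 -0.1] q [ 0.13  0.36  1.4   0.    1.38 -0.17]
rz units -0.05 then cm in target tool axes [0.04 0.24 9.94] tilt [-0.0004  0.0016]
```

View pics/w7.png

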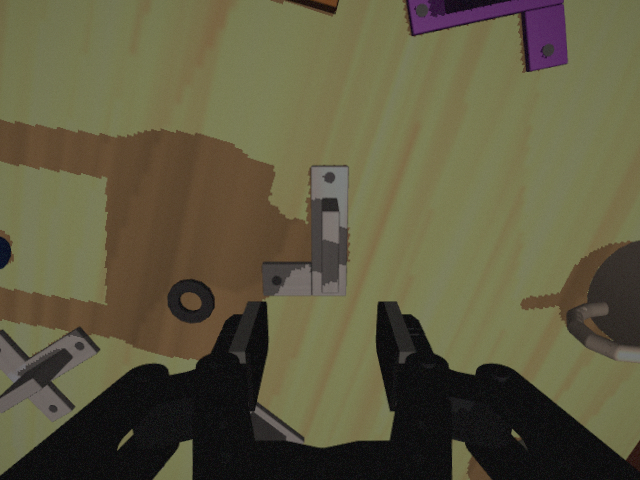

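Call:
play_rows([
  [0, 0.2, 2.0, 0, 0, 0, 0],
  [0, 0, 2.0, 0, 0, 0, 0],
  [0, 0, 2.0, 0, 0, 0, 0],
  [0, 0, 2.0, 0, 0, 0, 0],
  [0, 0, 1.2, 0, 0, 0, 0],
  [0, 0, 0.5, 0, 0, 0, 0],
  [0, 0, 0.2, 0, 0, 0, 0],
  [0, 0, 0, 0, 0, 0, 0],
  [0, 0, 0, 0, 0, 0, -1],
  [0, 0, 0, 0, 0, 0, -1],
  [0, 0, 0, 0, 0, 0, -1],
  [0, 0, 0, 0, 0, 0, -1],
  [0, 0, 0, 0, 0, 0, -1],
  [0, 0, 0, 0, 0, 0, -1],
])

```text
clock: 22.48
tool_pos: [0.6332, 0.1584, 0.0225]
tcp_rot: [[-0.294, 0.956, 0.002], [0.956, 0.294, 0.0], [-0.0, 0.002, -1.0]]
ft_force: [0.2, 0.8, 6.0]
opening: 0.0087
```

```bash
python3 go.py .4217 -.3362 .12 3.262
```

```text
t 22.48 pos [0.6332 0.1584 0.0225] phi 1.869 open 0.0087 F [0.2 0.8 6. ] q [ 0.13  0.45  1.49 -0.    1.2  -0.17]
rz units -15.96 then cm in target tool axes [ 26.94 -46.56  -9.75] tilt [ 0.0003 -0.0018]
```

Call:
play_rows([
  [0, 0, -1.0, 0, 0, 0, -1],
  [0, 0, -2.5, 0, 0, 0, -1],
  [0, 0, -2.5, 0, 0, 0, -1],
  [0, 0, -2.5, 0, 0, 0, -1],
  [0, 0, -1.3, 0, 0, -1.28, -1],
  [0, 0, 0, 0, 0, -1.3, -1],
  [0, 0, 0, 0, 0, -1.3, -1],
  [0, 0, 0, 0, 0, -1.3, -1],
  [0, 0, 0, 0, 0, -1.3, -1],
  [0, 0, 0, 0, 0, -1.3, -1],
  [0, 0, 0, 0, 0, -1.3, -1],
  [0, 0, 0, 0, 0, -1.3, -1],
  [0, 0, 0, 0, 0, -1.3, -1],
  [0, 0, 0, 0, 0, -1.3, -1],
  [0, 0, 0, 0, 0, -1.3, -1],
  [0, 0, 0, 0, 0, -1.3, -1],
  [0, 0, 0, 0, 0, -0.38, -1],
  [0, 0, 0, 0, 0, 0, -1],
])

```text
clock: 23.98
tool_pos: [0.6325, 0.1583, 0.1199]
tcp_rot: [[-0.993, -0.122, 0.0], [-0.122, 0.993, -0.0], [-0.0, -0.0, -1.0]]
ft_force: [0.9, -0.1, -2.6]
opening: 0.0085
```

Call:
play_rows([
  [1.0, -1.7, 0, 0, 0, 0, -1],
  [1.5, -2.6, 0, 0, 0, 0, -1],
  [1.5, -2.6, 0, 0, 0, 0, -1],
  [1.5, -2.6, 0, 0, 0, 0, -1],
  [1.5, -2.6, 0, 0, 0, 0, -1],
  [1.5, -2.6, 0, 0, 0, 0, -1],
  [1.5, -2.6, 0, 0, 0, 0, -1],
  [1.5, -2.6, 0, 0, 0, 0, -1],
  [1.5, -2.6, 0, 0, 0, 0, -1],
  [1.5, -2.6, 0, 0, 0, 0, -1],
  [1.5, -2.6, 0, 0, 0, 0, -1],
  [1.5, -2.6, 0, 0, 0, 0, -1],
  [1.5, -2.6, 0, 0, 0, 0, -1],
  [1.5, -2.6, 0, 0, 0, 0, -1],
  [1.5, -2.6, 0, 0, 0, 0, -1],
  [1.5, -2.6, 0, 0, 0, 0, -1],
  [1.5, -2.6, 0, 0, 0, 0, -1],
  [1.5, -2.6, 0, 0, 0, 0, -1],
  [0.5, -0.6, 0, 0, 0, 0, -1],
  [0, 0, 0, 0, 0, 0, -1],
])

```text
clock: 25.65
tool_pos: [0.4192, -0.3374, 0.1197]
tcp_rot: [[-0.993, -0.115, -0.0], [-0.115, 0.993, -0.0], [0.0, -0.0, -1.0]]
ft_force: [-0.5, 0.1, -2.3]
opening: 0.0092
```

```bash
python3 go.py .4217 -.3362 .0275 3.262; python3 - <<'E'
from h import *
c=optics.capture('wrist'); cv2.imwrite('pics/w8.png',c['frame'][:,:,::-1])
E
```

```text
t 25.65 pos [ 0.4192 -0.3374  0.1197] phi -3.026 open 0.0092 F [-0.5  0.1 -2.3] q [-0.82  0.14  1.68 -0.    1.32 -2.51]
rz units -0.05 then cm in target tool axes [-0.27  0.09  9.22] tilt [-0.0002  0.0004]
```

View pics/w8.png

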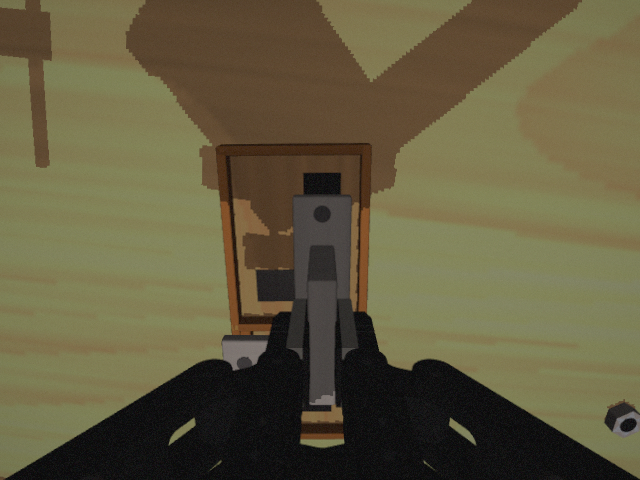

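Call:
play_rows([
  [-0.25, 0.1, 2.0, 0, 0, 0, -1],
  [0, 0, 2.0, 0, 0, 0, -1],
  [0, 0, 2.0, 0, 0, 0, -1],
  [0, 0, 1.5, 0, 0, 0, -1],
  [0, 0, 0.9, 0, 0, 0, -1],
  [0, 0, 0.5, 0, 0, 0, -1],
  [0, 0, 0.3, 0, 0, 0, -1],
  [0, 0, 0, 0, 0, 0, -1],
  [0, 0, 0, 0, 0, 0, -1],
  [0, 0, 0, 0, 0, 0, -0.3],
  [0, 0, 0, 0, 0, 0, -0.3],
  [0, 0, 0, 0, 0, 0, -0.3],
  [0, 0, 0, 0, 0, 0, -0.3],
  [0, 0, -1.0, 0, 0, 0, -0.3],
  [0, 0, -2.5, 0, 0, 0, -0.3],
  [0, 0, -2.5, 0, 0, 0, -0.3],
  [0, 0, -2.5, 0, 0, 0, -0.3],
  [0, 0, -0.8, 0, 0, 0, 0],
  [0, 0, 0, 0, 0, 0, 0],
])

```text
clock: 27.28
tool_pos: [0.4234, -0.3351, 0.1232]
tcp_rot: [[-0.993, -0.12, 0.003], [-0.12, 0.993, -0.003], [-0.002, -0.004, -1.0]]
ft_force: [-0.5, -0.4, -1.5]
opening: 0.0424
```

```bash
python3 go.py .6318 -.0079 .12 2.6656; python3 - <<'E'
from h import *
c=optics.capture('wrist'); cv2.imwrite('pics/w9.png',c['frame'][:,:,::-1])
E
```

```text
t 27.28 pos [ 0.4234 -0.3351  0.1232] phi -3.021 open 0.0424 F [-0.5 -0.4 -1.5] q [-0.81  0.14  1.68 -0.    1.32 -2.5 ]
rz units 6.83 then cm in target tool axes [-3.53 38.64  0.32] tilt [0.0025 0.0035]
```

View pics/w9.png

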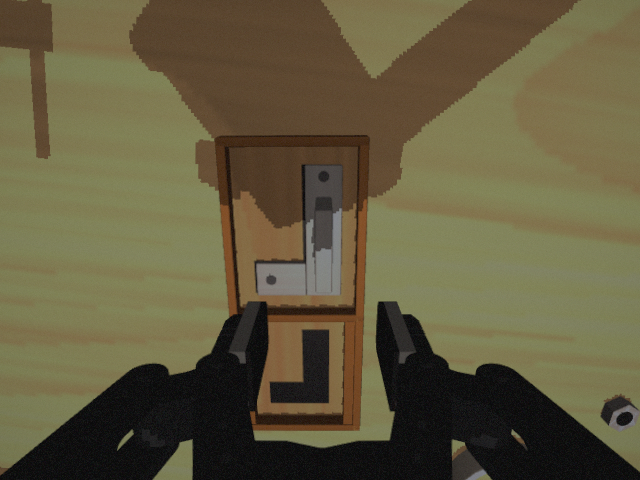

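Call:
play_rows([
  [0, 0, 0, 0, 0, 1.2, 0],
  [0, 0, 0, 0, 0, 1.2, 0],
  [0, 0, 0, 0, 0, 1.2, 0],
  [0, 0, 0, 0, 0, 1.2, 0],
  [0, 0, 0, 0, 0, 1.2, 0],
  [0, 0, 0, 0, 0, 0.83, 0],
  [-0.25, 2.8, 0, 0, 0, 0, 0],
  [-0.25, 2.8, 0, 0, 0, 0, 0],
  [-0.25, 2.8, 0, 0, 0, 0, 0],
  [-0.25, 2.8, 0, 0, 0, 0, 0],
  [-0.25, 2.8, 0, 0, 0, 0, 0],
  [-0.25, 2.8, 0, 0, 0, 0, 0],
  [-0.25, 2.8, 0, 0, 0, 0, 0],
  [-0.25, 2.8, 0, 0, 0, 0, 0],
  [-0.25, 2.8, 0, 0, 0, 0, 0],
  [-0.25, 2.8, 0, 0, 0, 0, 0],
  [-0.25, 2.8, 0, 0, 0, 0, 0],
  [-0.25, 2.8, 0, 0, 0, 0, 0],
  [-0.25, 2.8, 0, 0, 0, 0, 0],
  [-0.3, 2.2, 0, 0, 0, 0, 0],
])

```text
clock: 29.0
tool_pos: [0.6311, -0.0055, 0.1185]
tcp_rot: [[-0.889, 0.458, -0.002], [0.458, 0.889, 0.0], [0.002, -0.001, -1.0]]
ft_force: [0.6, -0.4, 0.4]
opening: 0.0427
```

Call:
play_rows([
  [0, 0, 0, 0, 0, 0, 0],
  [0, 0, 0, 0, 0, 0, 0],
])

```text
clock: 29.17
tool_pos: [0.6307, -0.0066, 0.1184]
tcp_rot: [[-0.89, 0.457, -0.003], [0.457, 0.89, 0.0], [0.002, -0.001, -1.0]]
ft_force: [-0.2, 0.1, -0.4]
opening: 0.0428
```

```bash
python3 go.py .6318 -.0079 .02 2.6656; python3 - <<'E'
from h import *
c=optics.capture('wrist'); cv2.imwrite('pics/w10.png',c['frame'][:,:,::-1])
E
```

```text
t 29.17 pos [ 0.6307 -0.0066  0.1184] phi 2.667 open 0.0428 F [-0.2  0.1 -0.4] q [-0.13  0.33  1.45 -0.    1.37 -1.23]
rz units 0.02 then cm in target tool axes [-0.16 -0.07  9.84] tilt [-0.0024  0.0011]
```

View pics/w10.png

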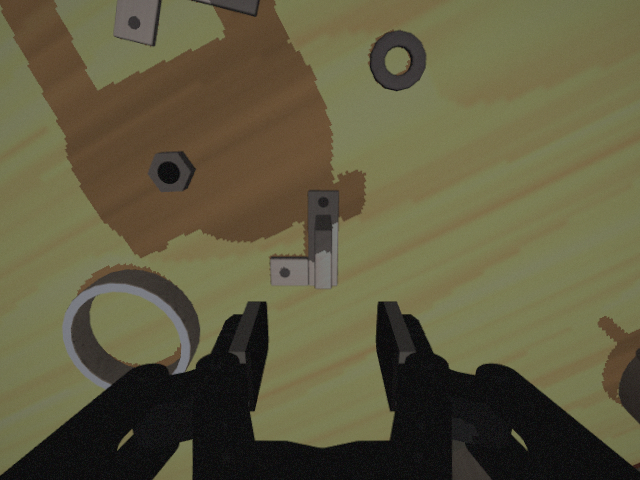

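Call:
play_rows([
  [-0.15, -0.1, 2.0, 0, 0, 0, 0],
  [0, 0, 2.0, 0, 0, 0, 0],
  [0, 0, 2.0, 0, 0, 0, 0],
  [0, 0, 2.0, 0, 0, 0, 0],
  [0, 0, 1.2, 0, 0, 0, 0],
  [0, 0, 0.4, 0, 0, 0, 0],
  [0, 0, 0.2, 0, 0, 0, 0],
  [0, 0, 0, 0, 0, 0, 0],
  [0, 0, 0, 0, 0, 0, -1],
  [0, 0, 0, 0, 0, 0, -1],
  [0, 0, 0, 0, 0, 0, -1],
  [0, 0, 0, 0, 0, 0, -1],
  [0, 0, 0, 0, 0, 0, -1],
  [0, 0, 0, 0, 0, 0, -1],
])

```text
clock: 30.38
tool_pos: [0.6325, -0.0092, 0.0234]
tcp_rot: [[-0.889, 0.458, 0.002], [0.458, 0.889, -0.0], [-0.002, 0.0, -1.0]]
ft_force: [-1.3, -0.2, 6.2]
opening: 0.0088
```

```bash
python3 go.py .5294 -.327 .12 3.262
```

```text
t 30.38 pos [ 0.6325 -0.0092  0.0234] phi 2.666 open 0.0088 F [-1.3 -0.2  6.2] q [-0.14  0.41  1.54 -0.    1.18 -1.23]
rz units -6.83 then cm in target tool axes [ 14.05 -30.31  -9.66] tilt [ 0.0016 -0.0004]
```

Call:
play_rows([
  [0, 0, -1.0, 0, 0, 0, -1],
  [0, 0, -2.5, 0, 0, 0, -1],
  [0, 0, -2.5, 0, 0, 0, -1],
  [0, 0, -2.5, 0, 0, 0, -1],
  [0, 0, -1.2, 0, 0, -0.83, -1],
  [0, 0, 0, 0, 0, -1.2, -1],
  [0, 0, 0, 0, 0, -1.2, -1],
  [0, 0, 0, 0, 0, -1.2, -1],
  [0, 0, 0, 0, 0, -1.2, -1],
  [0, 0, 0, 0, 0, -1.2, -1],
  [1.2, -2.6, 0, 0, 0, 0, -1],
  [1.2, -2.6, 0, 0, 0, 0, -1],
  [1.2, -2.6, 0, 0, 0, 0, -1],
  [1.2, -2.6, 0, 0, 0, 0, -1],
  [1.2, -2.6, 0, 0, 0, 0, -1],
  [1.2, -2.6, 0, 0, 0, 0, -1],
  [1.2, -2.6, 0, 0, 0, 0, -1],
  [1.2, -2.6, 0, 0, 0, 0, -1],
  [1.2, -2.6, 0, 0, 0, 0, -1],
  [1.2, -2.6, 0, 0, 0, 0, -1],
])

```text
clock: 32.05
tool_pos: [0.5433, -0.2828, 0.1203]
tcp_rot: [[-0.993, -0.12, 0.0], [-0.12, 0.993, -0.0], [-0.0, -0.0, -1.0]]
ft_force: [0.5, -0.1, -0.8]
opening: 0.0085
```

Call:
play_rows([
  [1.2, -2.6, 0, 0, 0, 0, -1],
  [0.9, -1.7, 0, 0, 0, 0, -1],
  [0, 0, 0, 0, 0, 0, -1],
  [0, 0, 0, 0, 0, 0, -1],
])

```text
clock: 32.38
tool_pos: [0.5278, -0.3276, 0.1199]
tcp_rot: [[-0.993, -0.118, 0.0], [-0.118, 0.993, -0.0], [-0.0, -0.0, -1.0]]
ft_force: [-0.2, 0.3, -1.1]
opening: 0.0088
```

```bash
python3 go.py .5294 -.327 .0284 3.262; python3 - <<'E'
from h import *
c=optics.capture('wrist'); cv2.imwrite('pics/w11.png',c['frame'][:,:,::-1])
E
```

```text
t 32.38 pos [ 0.5278 -0.3276  0.1199] phi -3.023 open 0.0088 F [-0.2  0.3 -1.1] q [-0.68  0.3   1.48 -0.    1.36 -2.37]
rz units -0.02 then cm in target tool axes [-0.17  0.04  9.15] tilt [0.0001 0.0002]
```

View pics/w11.png

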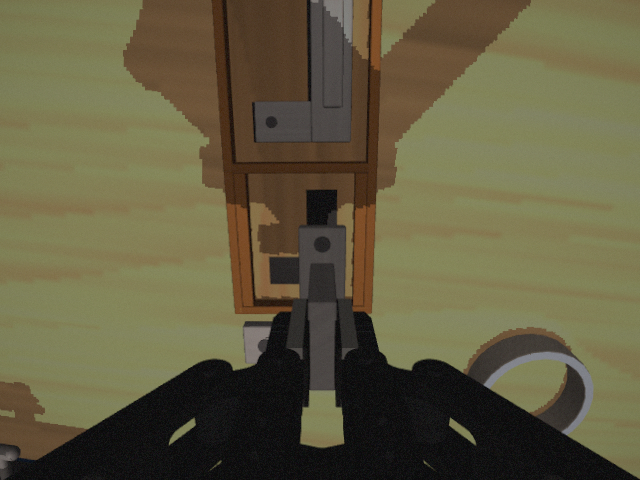

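Call:
play_rows([
  [-0.15, 0, 2.0, 0, 0, 0, -1],
  [0, 0, 2.0, 0, 0, 0, -1],
  [0, 0, 2.0, 0, 0, 0, -1],
  [0, 0, 1.5, 0, 0, 0, -1],
  [0, 0, 0.9, 0, 0, 0, -1],
  [0, 0, 0.4, 0, 0, 0, -1],
  [0, 0, 0.3, 0, 0, 0, -1],
  [0, 0, 0, 0, 0, 0, -1],
  [0, 0, 0, 0, 0, 0, -1],
  [0, 0, 0, 0, 0, 0, -0.3],
  [0, 0, 0, 0, 0, 0, -0.3],
  [0, 0, 0, 0, 0, 0, -0.3],
  [0, 0, 0, 0, 0, 0, -0.3],
  [0, 0, -1.0, 0, 0, 0, -0.3],
  [0, 0, -2.5, 0, 0, 0, -0.3],
  [0, 0, -2.5, 0, 0, 0, -0.3],
  [0, 0, -2.5, 0, 0, 0, -0.3],
  [0, 0, -2.0, 0, 0, 0, 0],
  [-2.0, 0, -2.0, 0, 0, 0, 0],
  [0, 0, 0, 0, 0, 0, 0],
])

```text
clock: 34.1
tool_pos: [0.5524, -0.3248, 0.1587]
tcp_rot: [[-0.993, -0.12, 0.006], [-0.12, 0.993, -0.004], [-0.005, -0.005, -1.0]]
ft_force: [0.6, -0.6, 0.6]
opening: 0.043
```

```bash
python3 go.py .5294 -.327 .0284 3.262; python3 - <<'E'
from h import *
c=optics.capture('wrist'); cv2.imwrite('pics/w12.png',c['frame'][:,:,::-1])
c=optics.capture('scene'); cv2.imwrite('pics/s12.png',c['frame'][:,:,::-1])
c=optics.capture('top'); cv2.imwrite('pics/t12.png',c['frame'][:,:,::-1])
E
```

```text
t 34.1 pos [ 0.5524 -0.3248  0.1587] phi -3.021 open 0.043 F [ 0.6 -0.6  0.6] q [-0.65  0.31  1.38  0.    1.44 -2.34]
rz units -0.0 then cm in target tool axes [ 2.31  0.05 13.03] tilt [0.0054 0.0045]
```

View pics/w12.png

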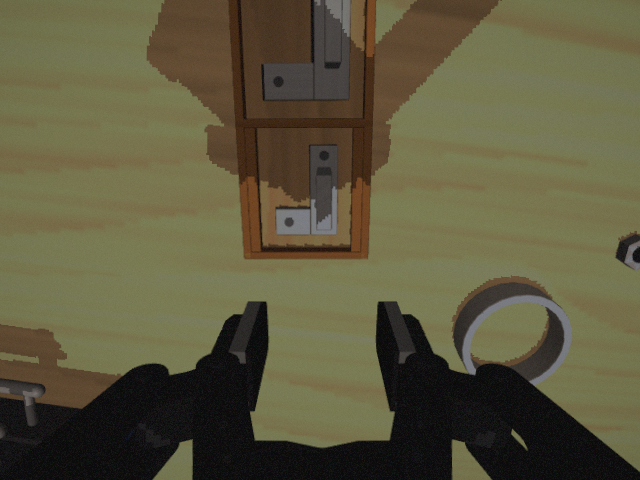

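View pics/t12.png

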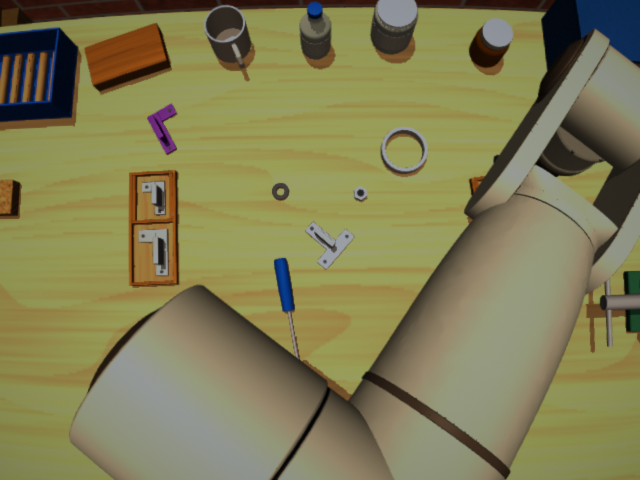

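View pics/s12.png

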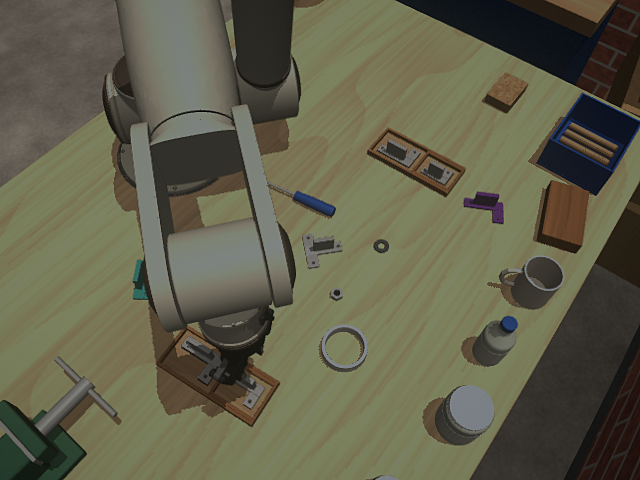

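```bash
python3 - <<'E'
from fit import *
s=status.get_state(); c=optics.capture('wrist')
print(fit(c,[(337,235),(276,234),(276,209),(338,145),(309,145)],.011,'s',-1,s),'want .5294 -.327 .12')
t=optics.capture('top')
# left tray, zoom
f=t['frame'][165:295,120:190,::-1]; cv2.imwrite('pics/t13.png',cv2.resize(f,None,fx=4.5,fy=4.5,interpolation=cv2.INTER_CUBIC))
E
```

```text
(array([ 0.52617964, -0.32643251]), np.float64(0.12211873949751854), np.float64(0.0012897125912092466)) want .5294 -.327 .12
```

View pics/t13.png

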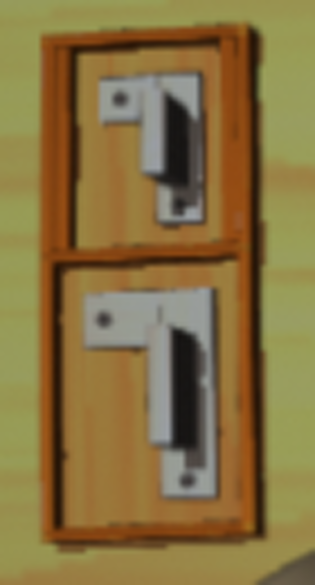

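Both left-hand brackets cover their outlines; the plate corners are within about 2 px of the painted corners. The right small bracket measures about 3 mm off. I'm handing in.

```bash
python3 -c "
from rig import sign_off,status
print(status.get_state()['clock']); print(sign_off())"
```

```text
34.35
the job is handed in; nothing more can be done
None
```

I sorted all four brackets into their bays, rib up with each foot over its painted foot, and handed the job in at 34.35 s. The hand-in gives no verdict.

- **Brackets:** In the last top picture both left-hand brackets cover their outlines. The wrist picture puts right_small about 3 mm from its place and 0.002 rad off the tray's direction. I checked right_large only by eye in the wrist pictures, where it covers its outline.
- **Not to be touched:** The T bracket, the tape core and the purple look-alike show no visible shift in the last top picture. The arm partly hid the turquoise one at the end, but I never worked near it.
- **Forces:** The highest reading, about 7 N, came when closing the gripper on the brackets. I read the force only at the end of each move, so short peaks would not show.
- **Failed checks:** None failed or disagreed.

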